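# Free the pawl and close the plate press

### The job

Close the plate press on the capped well plate that lies in it: press the red pawl tab all the way down so that the pawl swings clear of the steel teeth and stays there, then push the blue paddle down until the press arm is fully home. Use only the fingertips or the outside of the fingers: lift and carry nothing, do not raise the arm or force it past the engaged pawl, leave the pawl free, the plate in its nest and the other things on the bench where they are.

Things in the scene. Friction and masses are not known exactly. Their poses are not given: they have to be found in the camera images.
- press: Plate press, fixed: cream base 240 x 170 mm (x -95 to 145, y -85 to 85 mm), top 35 mm high. Origin on the bench. -x points to the paddle end, +x to the pawl tab end, y along both hinge lines, z up. Two cheeks (y = -24 and 24 mm, x 47 to 117) rise to z = 115 mm. Bottle, jar and timer stand along its long sides, 110 mm or more from its middle line; nothing stands near its two ends.
- main_hinge (a point): Middle of the hinge line of the press arm, fixed on the press at its x = 70 mm, y = 0, 85 mm above the bench; the line runs along the press's y.
- pawl_hinge (a point): Middle of the hinge line of the pawl, fixed on the press at its x = 100 mm, y = 0, 45 mm above the bench; the line runs along the press's y.
- press_arm (a joint): Angle of the press arm, rad: 0 = fully home (level, on its stop), grows as the arm rises; it starts raised at about 0.70 to 0.86. A stiff hinge: the arm stays wherever it is left; with the pawl free about 2 to 8 N down on the paddle move it. With the pawl engaged it can go down only to about 0.67, where a tooth meets the pawl.
- paddle_top (a point): Centre of the upper face of the blue paddle, 44 mm (along the arm) x 74 mm (along the press's y) x 10 mm. It lies 180 mm from the arm's hinge line, towards the press's -x, and 5 mm above it with the arm home; it tilts with the arm. Its height is 90 mm with the arm home, about 205 to 225 mm at the start.
- pawl (a joint): Angle of the pawl, rad: 0 = engaged with the teeth (start, within 0.03), grows as the tab is pressed down; from 0.30 it is free of all teeth, its stop is at 0.42. It stays where it is left (friction, no spring): 2 to 4 N down on the tab move it.
- tab_top (a point): Centre of the upper face of the red pawl tab, 30 mm (press x) x 44 mm (press y) x 6 mm. With the pawl at 0 it lies 60 mm towards the press's +x from the pawl's hinge line and 33 mm above it: 78 mm above the bench at the start, about 50 mm at the stop, having moved about 8 mm towards +x. Open above.
- plate_mid (a point): Centre (half-way up) of the well plate with its blue cap mat, 85.5 mm (press x) x 128 mm (press y) x 20 mm high, loose, lying in the press's shallow nest under the raised arm. To be left there.
- reagent: Amber bottle, 38 mm across, 85 mm high, origin under its centre; standing beside the press. Not to be disturbed.
- jar: White jar with blue cap, 52 mm across, 70 mm high, origin under its centre; standing beside the press. Not to be disturbed.
- timer: White bench timer 62 x 62 x 18 mm, origin under its centre, lying beside the press. Not to be disturbed.
- tip_box: Blue pipette tip box 85 x 122 mm, 66 mm high, origin under its centre. Not to be disturbed.
- beaker: Glass beaker 68 mm across, 85 mm high, origin under its centre. Not to be disturbed.
- pipette: Grey and cream pipette lying flat, 230 mm long along its x, 26 mm wide, 22 mm high. Not to be disturbed.

How it is judged (in metres and radians):
On the way, in this order (a step that is already met when the one before it is completed fails the run):
1. the pawl is pressed free while the arm is still up (value of joint pawl above 0.3 rad and value of joint press_arm above 0.6 rad), for 0.2 s.
2. the arm is pushed fully home with the pawl free (value of joint press_arm below 0.05 rad and value of joint pawl above 0.27 rad), for 0.2 s.
At the end, for the whole second after the job is handed in: The press arm is within 0.05 rad of fully home and at rest, the pawl is still free (above 0.27 rad), the plate lies within 12 mm of where it was and no other thing has moved 30 mm (all of step 2 and linear speed of press_arm below 0.02 m/s and distance of plate_mid from where it was at the start of the episode below 0.012 m and distance of each of reagent, jar, timer, tip_box, beaker, pipette from where it was at the start of the episode below 0.03 m); the robot touches nothing.
It fails at once if the arm was forced down past the engaged pawl (value of joint press_arm below 0.58 rad and value of joint pawl below 0.25 rad).
It fails at once if the arm was raised (value of joint press_arm above 0.93 rad).
It fails at once if the plate was lifted or pushed out of its nest (distance of plate_mid from where it was at the start of the episode above 0.012 m).
It fails at once if a bottle, jar, timer, tip box, beaker or pipette was lifted, carried or knocked away (distance of any of reagent, jar, timer, tip_box, beaker, pipette from where it was at the start of the episode above 0.03 m).
It also fails if it takes over 45 s, if anything falls off the work surface, if the arm or the gripper's body presses on something with over 40 N, if the wrist force passes 120 N, or if a joint passes its speed limit or range.

### The arm

A 6-joint arm with a two-finger parallel gripper is mounted at the origin on the work surface. World frame = base frame: x ahead of the robot, y to its left, z up, the work surface at z = 0. Lengths are in m, angles in degrees, forces in N, time in s.
With the tool pointing down it reaches from about 0.275 to 0.85 m from the base axis. Payload 19 kg.
Tool frame: the origin (TCP) lies between the finger pads; the fingertips stand 19 mm ahead of it and the grasp point (between the pads) is the TCP; z points along the fingers, y is the line along which they close (so a half turn about z gives the same grasp; the last joint's range is limited). The gripper opens to 85 mm and grips with 20 to 120 N. Pads are 22 mm wide; open, the fingers measure 114 mm over their backs; the gripper's body (76 mm by 85 mm) begins 54 mm behind the grasp point. The pads swing forward as they close: fully open they stand 13 mm farther back than shut.
Start: joints at [-79.125, 8.623, 82.357, -0, 89.026, -7.678], TCP at [0.183, -0.545, 0.25] pointing down, gripper open.
Joint ranges: [-160.23, 160.23], [-39.13, 120.54], [6.94, 153.29], [-79.49, 259.48], [9.18, 160.14], [-161.06, 161.06]. Speed limits (degrees/s): [108.29, 108.29, 127.2, 172.46, 172.46, 172.46].

### API

Orientations are given as a 3x3 rotation matrix whose columns are the frame's x, y, z axes.
In Python, from bench import manip gives the robot as it stands.
- The arm moves only by the tool arm_command, never from a script. Its argument "plan" is a list of rows, each a list of 2 entries, a list of its own where there are three numbers: the shift along the tool's x, y, z in mm, then the turn about the tool's z in degrees. In form: [[[tx, ty, tz], yaw], ...]. A call has 1 to 12 rows; each row is the pose to reach, as a shift and turn from the pose commanded when the call began, along the tool's axes at that moment; what a row does not reach only later rows make up. A row lasts 1/10 s, in which the tool goes at most 50 mm and 8.59 degrees, less where a joint would pass 70% of its speed; a pose out of reach is approached as far as the arm can. A call with a gripper value outside its range is refused whole. "claw" is the closure, from 0 (fully open) to 1 (shut), set as the call begins (left out, the last holds). The fingers move at their own pace and stop on an object; "squeeze" is the grip in N (left out, the last holds). Time passes only in rows, so rows that repeat a pose let the fingers close. It gives the time, the measured TCP pose, the force, the opening and the grip force at its end, in the units of the state.
- manip.read_state(): the state, without advancing time (a new reading comes with each control period).
- manip.snapshot(name): name is "scene" or "top" or "wrist"; returns a dict with "frame" (400x640x3 uint8, blue, green, red), "mtx" (3x3 intrinsics, pixels), "distortion" ([k1, k2, p1, p2, k3] as OpenCV has them; the pictures are not rectified), "rvec" (rotation vector, rad) and "tvec" (3), from world to camera coordinates, as OpenCV has them; the wrist camera has in their place "mount" (4x4, takes a point from camera to tool coordinates, whose origin is the TCP and whose axes are the flange's). Camera axes: x right, y down, z forward; pixel columns grow to the right and rows downward; lengths in m; the calibration is good to about 2 mm. A picture is of the moment at which its call begins: read the wrist's pose just before it. There is no depth.
- manip.sign_off(): hands the job in; it is judged then, once.
Trained networks look in a picture, given as the dict that the camera call returned (one of the last four; its "shot" number tells which), for a name from the list of things; names that differ only in an ending like _2 or _b are one class to them, and where a whole thing is asked for, a point or a joint stands for the part that bears it (a point fixed in the world has none). Each returns a list of dicts, best first, with "confidence" (0 to 1); they miss things now and then, are a little off and sometimes report something else, mostly with a low value. They report only what shows in the picture. A call takes as long as a camera call.
- manip.boxes_of(picture, name): "point" ([column, row] in pixels, amid what is visible of it).
- manip.masks_of(picture, name): "region" (400x640 bool, what is visible of it) and "point" ([column, row] in pixels, amid what is visible of it).
- manip.place_of(picture, name): "point" ([column, row] in pixels: a listed point, or the origin of a listed thing).
The state is a dict: "t": time; "q": joint angles; "qvel": joint speeds; "joint_torque": joint torques, N m; "eef_pos": TCP position; "ee_rot": TCP orientation; "contact_force": force on the tool from outside, world axes, zero at the start; "moment": the same for the moment, N m; "opening": opening from 0.0 (shut) to 1.0 (fully open); "gripper_force": force on a finger pad.
Only numpy, scipy, OpenCV 4.12 (cv2) and the standard library are available. Lean on these libraries where they do the work, as an engineer would, in place of code of your own. Each camera call takes 0.05 s, during which the arm holds its last target. There are 200 camera calls.

## Working session

There is one attempt and no reset: what is moved stays moved. The work goes in short steps, Python scripts to look and compute and a tool call to move; the robot and the scene stay as the last step left them, time stands still between calls to the robot, and variables do not carry over. Pictures are saved under pics/ and viewed, at most 10 in all, crops included, and the job is handed in when it is done.

Besides the shell and the picture viewer there is one more tool, called after "Call:" as name([rows], argument=value, ...), one row to a line, values as JSON. arm_command: Moves the arm, as the interface text tells. Its arguments: {"type":"object","properties":{"plan":{"type":"array"},"claw":{"type":"number"},"squeeze":{"type":"number"}},"required":["plan"]}

```bash
mkdir -p pics; cat > h.py <<'E'
import numpy as np, cv2
from bench import manip
def ray(s,px):
    R=cv2.Rodrigues(np.array(s["rvec"],float))[0]; t=np.array(s["tvec"],float).ravel()
    u=cv2.undistortPoints(np.array([[px]],float),np.array(s["mtx"],float),np.array(s["distortion"],float))[0,0]
    d=R.T@np.array([u[0],u[1],1]); return -R.T@t, d/np.linalg.norm(d)
def atz(s,px,z):
    c,d=ray(s,px); return c+d*(z-c[2])/d[2]
def tri(rs):
    A=sum(np.eye(3)-np.outer(d,d) for c,d in rs); b=sum((np.eye(3)-np.outer(d,d))@c for c,d in rs)
    return np.linalg.solve(A,b)
def proj(s,P):
    return cv2.projectPoints(np.array(P,float).reshape(-1,1,3),np.array(s["rvec"],float),np.array(s["tvec"],float),np.array(s["mtx"],float),np.array(s["distortion"],float))[0][:,0]
E
python3 - <<'E'
from h import *
S={n:manip.snapshot(n) for n in("scene","top")}
for n in S: cv2.imwrite(f"pics/{n}0.png",S[n]["frame"])
for k in["press","main_hinge","pawl_hinge","paddle_top","tab_top","plate_mid"]:
    rs=[]
    for n in S:
        r=manip.place_of(S[n],k)
        if r: print(k,n,np.round(r[0]["point"],1),round(r[0]["confidence"],2)); rs.append(ray(S[n],r[0]["point"]))
    if len(rs)==2: print("   tri",np.round(tri(rs),4))
for k in["reagent","jar","timer","tip_box","beaker","pipette"]:
    r=manip.place_of(S["top"],k)
    if r: print(k,np.round(atz(S["top"],r[0]["point"],0),3),round(r[0]["confidence"],2))
s=manip.read_state(); print(s["t"],s["eef_pos"],np.round(s["ee_rot"],3))
E
```

```text
press scene [313.5 250.3] 0.96
press top [339.7 183.6] 0.78
   tri [ 0.5622 -0.0782 -0.0118]
main_hinge scene [321. 205.] 0.97
main_hinge top [318.9 179.3] 0.77
   tri [ 0.5535 -0.0114  0.0925]
pawl_hinge scene [326.5 209.2] 0.89
pawl_hinge top [308.1 184.8] 0.82
   tri [0.5493 0.0233 0.0502]
paddle_top scene [299.4 195.8] 0.68
paddle_top top [358.3 154.7] 0.97
   tri [ 0.5778 -0.1307  0.22  ]
tab_top scene [263.5 235.6] 0.67
tab_top top [318.7 178.3] 0.72
   tri [ 0.508  -0.0735  0.0527]
plate_mid scene [309.8 242.2] 0.68
plate_mid top [344.  174.7] 0.74
   tri [ 0.572  -0.0958  0.0403]
reagent [ 0.683 -0.051  0.   ] 0.49
jar [0.669 0.032 0.   ] 0.57
timer [ 0.42  -0.107  0.   ] 0.7
tip_box [0.347 0.448 0.   ] 0.69
beaker [ 0.673 -0.42   0.   ] 0.9
pipette [ 0.302 -0.402  0.   ] 0.77
1.0 [ 0.18294712 -0.54508449  0.25027152] [[ 0.948  0.318  0.   ]
 [ 0.318 -0.948  0.   ]
 [ 0.    -0.    -1.   ]]
```

```bash
python3 -c "
import cv2,numpy as np
a=cv2.imread('pics/scene0.png');b=cv2.imread('pics/top0.png')
cv2.imwrite('pics/both.png',cv2.resize(np.vstack([a,b]),None,fx=.75,fy=.75))"
```

```text
(no output)
```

View pics/both.png

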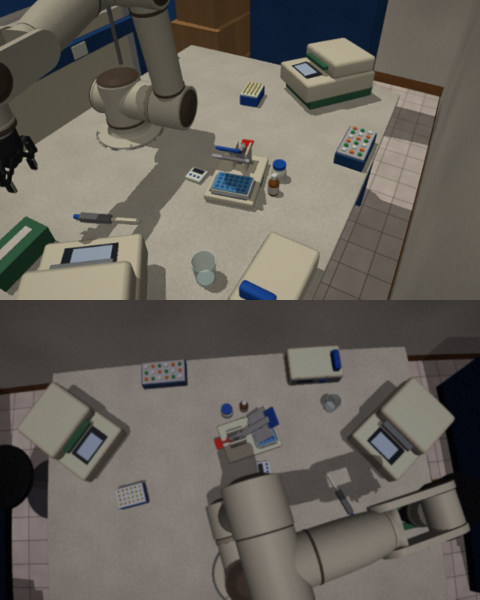

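The scene view shows the press, its red tab near pixel (329,191) and the blue paddle near (299,196). In the top view the tab is near (292,189) and the paddle near (358,155). The network put tab_top elsewhere, so I'll segment the red and fit the pose.

```bash
cat > fit.py <<'E'
from h import *
from scipy.optimize import least_squares
S={n:manip.snapshot(n) for n in("scene","top")}
obs=[]
for n in S:
    hsv=cv2.cvtColor(S[n]["frame"],cv2.COLOR_BGR2HSV); h,s,v=cv2.split(hsv)
    m=(((h<8)|(h>172))&(s>150)&(v>70)).astype(np.uint8); m[:150]=0;m[260:]=0;m[:,:250]=0;m[:,400:]=0
    k,l,st,ce=cv2.connectedComponentsWithStats(m); i=1+np.argmax(st[1:,4]); print(n,"red",st[i],ce[i])
    obs.append((n,"tab",ce[i],1.5))
    for key in["press","main_hinge","pawl_hinge","paddle_top","plate_mid"]:
        r=manip.place_of(S[n],key)
        if r and key!="plate_mid": obs.append((n,key,np.array(r[0]["point"]),1))
    for r in manip.masks_of(S[n],"paddle_top")[:1]: print(n,"mask pad",r["point"],r["confidence"],r["region"].sum())
def pts(p):
    x,y,w,a=p; c,s=np.cos(w),np.sin(w)
    L={"press":(0,0,0),"main_hinge":(.07,0,.085),"pawl_hinge":(.1,0,.045),"tab":(.16,0,.077),
       "paddle_top":(.07-.18*np.cos(a)+.005*np.sin(a),0,.085+.18*np.sin(a)+.005*np.cos(a))}
    return {k:np.array([x+c*u-s*v,y+s*u+c*v,z]) for k,(u,v,z) in L.items()}
def f(p):
    P=pts(p); return np.concatenate([wt*(proj(S[n],P[k])[0]-px) for n,k,px,wt in obs])
r=least_squares(f,[.56,-.078,1.75,.75],loss="soft_l1",x_scale=[.01,.01,.1,.1])
print(np.round(r.x,4),"yaw",np.degrees(r.x[2]))
for (n,k,px,_),e in zip(obs,f(r.x).reshape(-1,2)): print(n,k,np.round(e,1))
for k,v in pts(r.x).items(): print(k,np.round(v,4))
E
python3 fit.py
python3 - <<'E'
import cv2,numpy as np
a=cv2.imread('pics/scene0.png')[150:300,240:400];b=cv2.imread('pics/top0.png')[120:270,260:420]
cv2.imwrite('pics/crop.png',cv2.resize(np.hstack([a,b]),None,fx=2.5,fy=2.5,interpolation=cv2.INTER_CUBIC))
E
```

```text
scene red [323 186  15  14  83] [329.14457831 189.72289157]
scene mask pad [309.2, 208.7] 0.89 749
top red [286 184  21  15 148] [293.37837838 190.45945946]
top mask pad [347.9, 169.9] 0.95 1490
[ 0.5638 -0.0765  1.7661  0.7822] yaw 101.18880072846142
scene tab [ 3.4 -2.5]
scene press [-1.5  1.1]
scene main_hinge [-0.8 -1.9]
scene pawl_hinge [-2.5 -0.8]
scene paddle_top [ 1.4 -0.3]
top tab [-5.1 -1.3]
top press [ 0.7 -1.2]
top main_hinge [0.5 4.1]
top pawl_hinge [2.8 1.8]
top paddle_top [ 1.9 -1.8]
press [ 0.5638 -0.0765  0.    ]
main_hinge [ 0.5502 -0.0078  0.085 ]
pawl_hinge [0.5444 0.0216 0.045 ]
tab [0.5328 0.0805 0.077 ]
paddle_top [ 0.5743 -0.1296  0.2154]
```

View pics/crop.png

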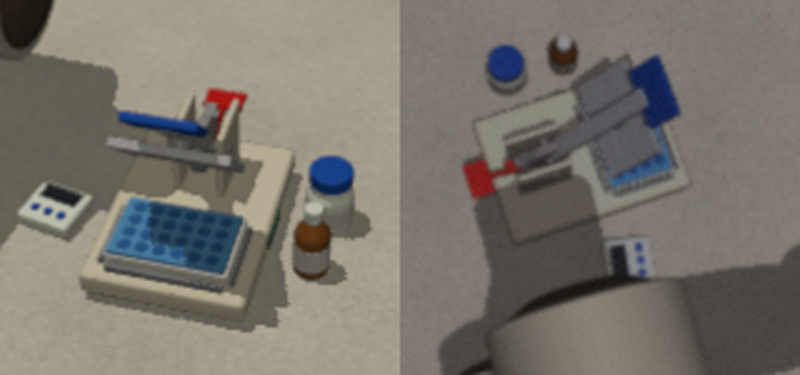

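Call:
arm_command([
  [[20,-15,-30],0],
  [[60,-50,-50],0],
  [[100,-84,-50],0],
  [[140,-117,-50],0],
  [[180,-150,-50],0],
  [[220,-184,-50],0],
  [[260,-217,-50],0],
  [[300,-250,-50],0],
  [[340,-284,-50],0],
  [[380,-317,-50],0],
  [[420,-350,-50],0],
  [[460,-384,-50],0],
], claw=1)

```text
t: 2.9
eef_pos: [0.4832, -0.0561, 0.3006]
ee_rot: [[0.948, 0.318, 0.001], [0.318, -0.948, -0.0], [0.001, 0.0, -1.0]]
contact_force: [0.7, -1.1, -1.0]
opening: -0.001
gripper_force: 0.0
```

```bash
cat > w.py <<'E'
from h import *
import sys
def wrist():
    st=manip.read_state(); s=manip.snapshot("wrist")
    T=np.eye(4);T[:3,:3]=st["ee_rot"];T[:3,3]=st["eef_pos"]
    W=np.linalg.inv(T@np.array(s["mount"]))
    s["rvec"]=cv2.Rodrigues(W[:3,:3])[0]; s["tvec"]=W[:3,3]; return st,s
def tool(st,d): return np.round(1000*np.array(st["ee_rot"]).T@np.array(d))
E
python3 - <<'E'
from w import *
st,s=wrist(); cv2.imwrite("pics/w1.png",s["frame"])
print(st["t"],st["eef_pos"],st["contact_force"],st["opening"]); print(np.round(s["mount"],3))
for k in["main_hinge","pawl_hinge","paddle_top","tab_top","plate_mid","press"]:
    for r in manip.place_of(s,k)[:2]: print(k,np.round(r["point"]),r["confidence"],[np.round(atz(s,r["point"],z),3) for z in (.045,.078,.085,.215)])
E
```

```text
2.9 [ 0.48322308 -0.05609754  0.30059869] [ 0.73028975 -1.1191063  -1.02095545] -0.0013088874854639526
[[-0.    -0.966 -0.258  0.065]
 [ 1.    -0.     0.    -0.   ]
 [-0.    -0.258  0.966 -0.123]
 [ 0.     0.     0.     1.   ]]
main_hinge [303. 102.] 0.71 [array([ 0.555, -0.011,  0.045]), array([ 0.554, -0.013,  0.078]), array([ 0.554, -0.014,  0.085]), array([ 0.55 , -0.022,  0.215])]
pawl_hinge [277. 105.] 0.75 [array([0.542, 0.017, 0.045]), array([0.542, 0.012, 0.078]), array([0.542, 0.011, 0.085]), array([ 0.543, -0.007,  0.215])]
pawl_hinge [216.  96.] 0.22 [array([0.529, 0.087, 0.045]), array([0.53 , 0.077, 0.078]), array([0.53 , 0.074, 0.085]), array([0.536, 0.032, 0.215])]
paddle_top [478. 109.] 0.95 [array([ 0.613, -0.21 ,  0.045]), array([ 0.607, -0.195,  0.078]), array([ 0.606, -0.192,  0.085]), array([ 0.583, -0.132,  0.215])]
tab_top [214.  95.] 0.73 [array([0.53 , 0.089, 0.045]), array([0.531, 0.078, 0.078]), array([0.531, 0.076, 0.085]), array([0.537, 0.033, 0.215])]
tab_top [338. 216.] 0.38 [array([ 0.435, -0.097,  0.045]), array([ 0.445, -0.092,  0.078]), array([ 0.447, -0.09 ,  0.085]), array([ 0.485, -0.069,  0.215])]
plate_mid [216.  95.] 0.7 [array([0.53 , 0.087, 0.045]), array([0.532, 0.076, 0.078]), array([0.532, 0.074, 0.085]), array([0.537, 0.032, 0.215])]
press [356. 111.] 0.62 [array([ 0.564, -0.073,  0.045]), array([ 0.562, -0.07 ,  0.078]), array([ 0.562, -0.069,  0.085]), array([ 0.556, -0.056,  0.215])]
press [276. 101.] 0.34 [array([0.545, 0.019, 0.045]), array([0.545, 0.015, 0.078]), array([0.545, 0.014, 0.085]), array([ 0.545, -0.005,  0.215])]
```

View pics/w1.png

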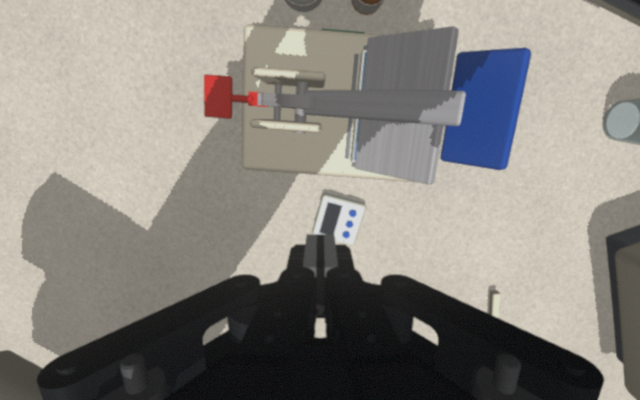

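The wrist view shows the red tab rectangle centred at about (218,96), which is world (0.531,0.076) at 78 mm height. The paddle is centred near (487,108). The tab lies on the hinge axis as expected, so I'll move over it.

Call:
arm_command([
  [[30,-35,0],0],
  [[60,-75,0],0],
  [[87,-113,0],0],
  [[87,-113,40],0],
  [[87,-113,80],0],
  [[87,-113,120],0],
  [[87,-113,155],0],
  [[87,-113,155],0],
  [[87,-113,155],0],
])

```text
t: 4.15
eef_pos: [0.5293, 0.0756, 0.1465]
ee_rot: [[0.949, 0.317, 0.0], [0.317, -0.949, 0.0], [0.0, 0.0, -1.0]]
contact_force: [0.1, 1.1, 1.7]
opening: -0.001
gripper_force: 0.0
```

```bash
python3 - <<'E'
from w import *
st,s=wrist(); cv2.imwrite("pics/w2.png",s["frame"])
print(st["t"],st["eef_pos"],st["contact_force"])
tip=np.array(st["eef_pos"])+np.array(st["ee_rot"])@[0,0,.019]
print("tip px",proj(s,tip),"below tip at tab height px",proj(s,[tip[0],tip[1],.078]))
for r in manip.place_of(s,"tab_top")[:2]: print(np.round(r["point"]),r["confidence"],atz(s,r["point"],.078))
E
```

```text
4.15 [0.52932242 0.07559991 0.14647737] [0.11138136 1.10340286 1.65134652]
tip px [[320.11779437 252.60221796]] below tip at tab height px [[320.07327585 220.32645265]]
[319. 216.] 0.71 [0.53194284 0.0772717  0.078     ]
```

View pics/w2.png

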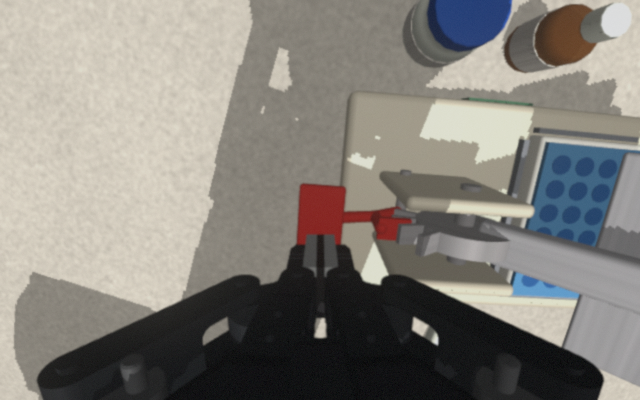

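The tab spans columns 300–345, centred at about (322,216), and the tip will land at about (320,220), so it is well inside. I'll press with a slight outward drift.

Call:
arm_command([
  [[2,-4,20],0],
  [[2,-4,40],0],
  [[2,-5,46],0],
  [[2,-6,52],0],
  [[2,-7,58],0],
  [[2,-9,64],0],
  [[2,-11,70],0],
  [[2,-11,72],0],
  [[2,-11,72],0],
  [[2,-11,72],0],
])

```text
t: 5.25
eef_pos: [0.5273, 0.0875, 0.0733]
ee_rot: [[0.948, 0.318, -0.0], [0.318, -0.948, -0.0], [-0.001, 0.0, -1.0]]
contact_force: [-0.0, -0.9, 0.0]
opening: 0.003
gripper_force: 0.0
```

Call:
arm_command([
  [[0,-1,2],0],
  [[0,-1,4],0],
  [[0,-1,6],0],
  [[0,-1,6],0],
])

```text
t: 5.65
eef_pos: [0.5277, 0.0886, 0.0686]
ee_rot: [[0.948, 0.318, 0.001], [0.318, -0.948, -0.0], [0.001, 0.001, -1.0]]
contact_force: [-5.6, -0.2, 22.8]
opening: 0.001
gripper_force: 10.1
```

```bash
python3 - <<'E'
from w import *
st,s=wrist(); cv2.imwrite("pics/w3.png",s["frame"])
print(st["t"],st["eef_pos"],st["contact_force"])
E
```

```text
5.65 [0.52765787 0.08855323 0.0685676 ] [-5.62211995 -0.22655381 22.80493247]
```

View pics/w3.png

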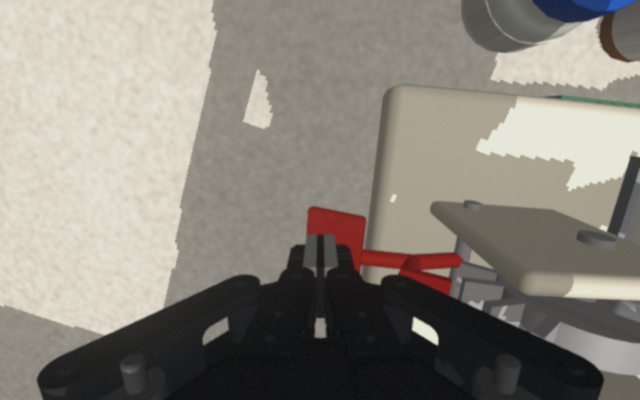

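22.8 N on the stop with the tip at 49.6 mm means the pawl is at its stop. The picture shows the tab tilted down under the fingertips at about (340,240). Now I'll withdraw straight up and go over the paddle.

Call:
arm_command([
  [[0,0,-20],0],
  [[0,0,-60],0],
  [[0,0,-105],0],
  [[0,0,-150],0],
  [[0,0,-195],0],
  [[0,0,-245],0],
  [[-4,40,-250],0],
  [[-8,85,-250],0],
  [[-12,130,-250],0],
  [[-16,160,-250],0],
  [[-16,160,-250],0],
])

```text
t: 6.8
eef_pos: [0.5632, -0.0716, 0.3164]
ee_rot: [[0.949, 0.315, -0.001], [0.315, -0.949, -0.0], [-0.001, -0.0, -1.0]]
contact_force: [0.5, 0.3, 0.1]
opening: -0.001
gripper_force: 0.0
```

```bash
python3 - <<'E'
from w import *
st,s=wrist(); cv2.imwrite("pics/w4.png",s["frame"])
print(st["t"],st["eef_pos"],st["contact_force"])
S={n:manip.snapshot(n) for n in("scene","top")}; S["w"]=s
for k,z in(("paddle_top",.215),("main_hinge",.085),("pawl_hinge",.045),("tab_top",.05)):
    rs=[]
    for n in S:
        r=manip.place_of(S[n],k)
        if r: rs.append(ray(S[n],r[0]["point"])); print(k,n,np.round(r[0]["point"]),round(r[0]["confidence"],2),np.round(atz(S[n],r[0]["point"],z),3))
    if len(rs)>1: print("  tri",tri(rs))
E
```

```text
6.8 [ 0.56317105 -0.07161657  0.31636008] [0.52511515 0.34937291 0.0647653 ]
paddle_top top [358. 158.] 0.69 [ 0.579 -0.124  0.215]
paddle_top w [403. 206.] 0.91 [ 0.583 -0.131  0.215]
  tri [ 0.58111044 -0.12786482  0.2129209 ]
main_hinge scene [321. 206.] 0.77 [ 0.55  -0.007  0.085]
main_hinge top [321. 178.] 0.67 [ 0.559 -0.016  0.085]
main_hinge w [268. 165.] 0.61 [ 0.554 -0.012  0.085]
  tri [ 0.5561085  -0.01488617  0.09373177]
pawl_hinge scene [324. 210.] 0.67 [0.54  0.024 0.045]
pawl_hinge top [310. 184.] 0.57 [0.553 0.016 0.045]
pawl_hinge w [248. 161.] 0.74 [0.544 0.018 0.045]
  tri [0.54770419 0.01528533 0.05599565]
tab_top scene [327. 195.] 0.37 [0.52  0.076 0.05 ]
tab_top top [294. 192.] 0.5 [0.529 0.068 0.05 ]
tab_top w [194. 157.] 0.74 [0.529 0.083 0.05 ]
  tri [0.52762495 0.07215616 0.05793432]
```

View pics/w4.png

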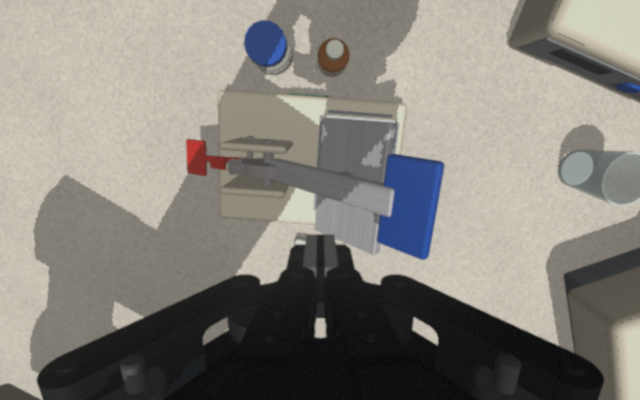

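The paddle is centred near (410,205), about (0.583,-0.133), with its top at about 215 mm. The tab, hinges and paddle all fit a press yaw of about 104°. The tab sits lower at (197,157). I'll push the paddle down, following its arc.

Call:
arm_command([
  [[0,32,0],0],
  [[0,64,0],0],
  [[0,64,30],0],
  [[0,64,55],0],
  [[0,64,66],0],
  [[0,66,76],0],
  [[-1,72,84],0],
  [[-1,77,92],0],
  [[-2,83,99],0],
  [[-2,88,106],0],
  [[-2,93,113],0],
  [[-3,98,121],0],
])

```text
t: 8.75
eef_pos: [0.5914, -0.1625, 0.1959]
ee_rot: [[0.948, 0.318, 0.0], [0.318, -0.948, 0.0], [0.0, 0.0, -1.0]]
contact_force: [1.6, 2.0, 3.2]
opening: -0.0
gripper_force: 1.6
```

```bash
python3 - <<'E'
from w import *
st,s=wrist(); cv2.imwrite("pics/w5.png",s["frame"])
print(st["t"],st["eef_pos"],st["contact_force"])
E
```

```text
8.75 [ 0.5914484  -0.16249828  0.19588088] [1.63782717 2.0319581  3.17914473]
```

View pics/w5.png

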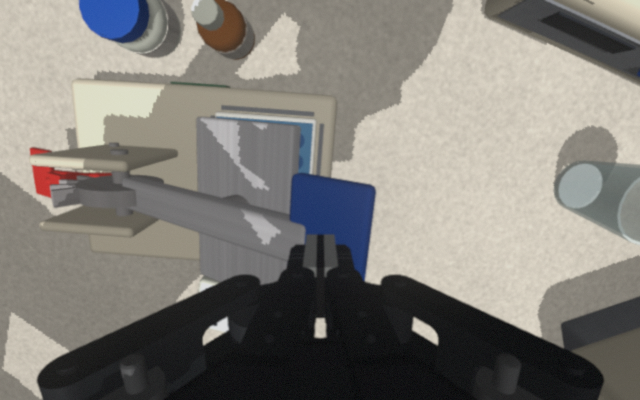

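The arm follows with low force, about 4 N. The fingertips sit slightly to the inner side of the paddle's middle (column 320 against 333), so I'll bias outward and finish.

Call:
arm_command([
  [[0,6,8],0],
  [[0,11,16],0],
  [[-1,15,25],0],
  [[-1,19,34],0],
  [[-1,22,42],0],
  [[-1,25,50],0],
  [[-2,27,58],0],
  [[-2,29,66],0],
  [[-2,30,74],0],
  [[-2,31,81],0],
  [[-2,31,85],0],
  [[-2,31,85],0],
])

```text
t: 10.0
eef_pos: [0.599, -0.1921, 0.1106]
ee_rot: [[0.948, 0.318, -0.001], [0.318, -0.948, 0.0], [-0.001, -0.0, -1.0]]
contact_force: [0.6, 0.1, 0.3]
opening: 0.001
gripper_force: 0.0
```

Call:
arm_command([
  [[0,0,2],0],
  [[0,0,4],0],
  [[0,0,5],0],
  [[0,0,5],0],
])

```text
t: 10.4
eef_pos: [0.5994, -0.1922, 0.1087]
ee_rot: [[0.948, 0.318, 0.002], [0.318, -0.948, -0.001], [0.001, 0.001, -1.0]]
contact_force: [-10.1, 3.7, 25.0]
opening: -0.0
gripper_force: 12.6
```

Hard stop at 25 N, with the tip at 89.7 mm as expected for home. I'll hold briefly, then retract.

Call:
arm_command([
  [[0,0,0],0],
  [[0,0,0],0],
  [[0,0,-15],0],
  [[0,0,-40],0],
  [[0,0,-80],0],
  [[0,0,-120],0],
  [[0,0,-160],0],
  [[-40,0,-180],0],
  [[-80,0,-180],0],
  [[-80,0,-180],0],
])

```text
t: 11.4
eef_pos: [0.5206, -0.2186, 0.2882]
ee_rot: [[0.949, 0.316, 0.001], [0.316, -0.949, -0.002], [0.001, 0.002, -1.0]]
contact_force: [-0.6, 0.8, 0.3]
opening: -0.002
gripper_force: 0.0
```

```bash
python3 - <<'E'
from w import *
st,s=wrist(); print(st["t"],st["eef_pos"],st["contact_force"])
a=manip.snapshot("scene")["frame"][150:300,240:400]
cv2.imwrite("pics/w6.png",np.hstack([s["frame"][:,:400],cv2.resize(a,(400,400))]))
E
```

```text
11.4 [ 0.52062741 -0.21855379  0.28817357] [-0.63258919  0.75134862  0.33689783]
```

View pics/w6.png

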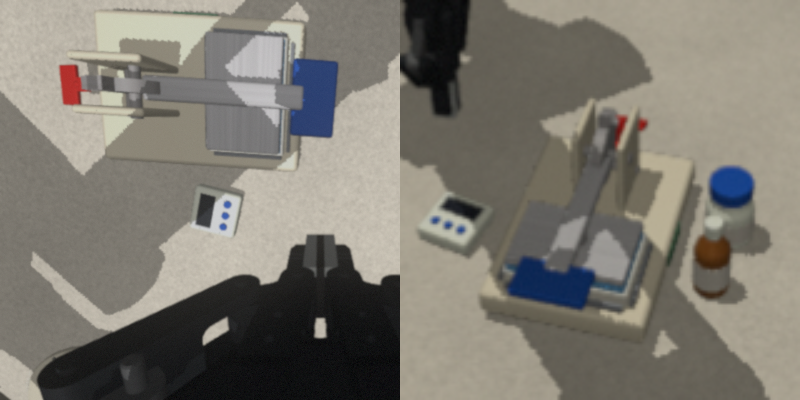

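The arm lies level on the plate with the paddle at (315,98). The tab is still low at (70,85), the neighbouring things are undisturbed and the gripper is clear.

```bash
python3 -c "
from bench import manip
print(manip.sign_off())"
```

```text
the job is handed in; nothing more can be done
None
```

The press is closed and handed in: the pawl was pressed to its stop (23 N, tip at 49.6 mm), the arm was pushed fully home (25 N, tip at 89.7 mm), and the last picture shows the tab still down, the plate under the arm, and the timer, jar and bottle in place; sign-off returned no verdict.

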